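Seat the agitator in the soup-mix portioner and hold it down

TASK

Lift the agitator out of its parking stand, turn it so that the four splines of its stem line up with the cross-shaped socket in the portioner's drive hub, and slide it fully home until its collar sits flush on the hub. A spring in the socket pushes it back up, so keep gripping it and keep pressing it down: the job finishes while you are still holding it home. Leave the can, the jar and the sauce bottle where they are.

Things in the scene. Friction and masses are not known exactly. Their poses are not given: they have to be found in the camera images.
- agitator: Loose steel agitator, about 0.16 kg, 107 mm tall, upright in the stand. Origin: centre of the stem's lower end; z up its axis. Stem (z 0 to 22 mm): a cross of four splines along +-x and +-y, 30 mm tip to tip, 6 mm thick; lowest 4 mm slimmer (27 by 3.5 mm). It meshes at any quarter turn. Two sweep blades reach 55 mm out along +x and -x at z 36 to 52 mm, in line with two splines.
- agitator_grip (a point): Centre of the agitator's grey flat-sided grip, 84.5 mm above its origin; same axes as the agitator. The grip is 36 mm wide along x, 16 mm thick along y, 45 mm high (z 62 to 107 mm from the origin): pinch it across the 16 mm, from above. Below it is a round shaft, 20 mm in diameter.
- agitator_collar (a point): Centre of the underside of the agitator's round collar (52 mm in diameter, 6 mm thick), 22 mm above its origin. This face lands on the hub's top when the agitator is home.
- stand: Fixed white parking block 90 x 90 x 40 mm with a round through hole 37 mm in diameter in the middle; the agitator's stem hangs in the hole, at any angle, with its collar resting on the top face. Origin: centre of the underside, on the work surface.
- portioner: Fixed white drive base of the portioner, bowl taken off, a box 150 x 150 mm and 70 mm high; the drive hub stands in the middle of its top. Origin: centre of the underside, on the work surface; x points from its control panel to its back.
- hub_mouth (a point): Centre of the drive hub's top face, 100 mm above the work surface, z up. The hub is a square aluminium block 44 x 44 x 30 mm, turned to some angle, stiff (0.5 N m). Its socket is a cross of two slots 9 mm wide, 33 mm long, along this point's x and y (parallel to the block's sides). With the agitator home its origin lies 22 mm below this point.
- ejector (a joint): Black sprung ejector that forms the floor of the socket, 13 mm below the hub's top when free. Value: metres pressed down, 0 free, 0.009 with the agitator fully home, stop at 0.012. It pushes up with 3.4 N at first touch, rising by 0.45 N per mm to 7.4 N when home, which is more than the agitator's weight.
- can: Bystander: steel food can, 66 mm in diameter, 85 mm high. Origin: centre of its underside.
- jar: Bystander: amber glass jar with a steel lid, 76 mm in diameter, 120 mm high. Origin: centre of its underside.
- sauce: Bystander: sauce bottle, 60 mm in diameter, 190 mm high. Origin: centre of its underside.

How it is judged:
On the way, in this order (a step that is already met when the one before it is completed fails the run):
1. the agitator is lifted clear of its stand in the gripper (z of agitator in the frame of stand above 0.042 m and contact force between the fingers and agitator above 1 N), for 0.1 s.
2. the splines have meshed: the stem is at least 10 mm into the socket (z of agitator in the frame of hub_mouth below -0.01 m and horizontal distance between agitator and hub_mouth below 0.005 m), for 0.1 s.
At the end, for the whole second after the job is handed in: The agitator is meshed and fully home: origin at least 20.2 mm below the hub's top, within 4 mm of its axis, tilt under 0.08 rad; ejector pressed at least 7.2 mm; the fingers still hold the agitator (over 2 N); it is at rest; each bystander is within 30 mm of its start (z of agitator in the frame of hub_mouth below -0.0202 m and horizontal distance between agitator and hub_mouth below 0.004 m and angle between agitator's own z axis and vertical below 0.08 rad and value of joint ejector above 0.0072 m and contact force between the fingers and agitator above 2 N and linear speed of agitator below 0.02 m/s and distance of each of can, jar, sauce from where it was at the start of the episode below 0.03 m); the arm keeps its last pose, push and grip.
It fails at once if a bystander was pushed more than 30 mm or knocked over (distance of any of can, jar, sauce from where it was at the start of the episode above 0.03 m or angle between any of can, jar, sauce's own z axis and vertical above 0.5 rad).
It also fails if it takes over 42 s, if anything falls off the work surface, if the arm or the gripper's body presses on something with over 40 N, if the wrist force passes 120 N, or if a joint passes its speed limit or range.

ROBOT

A 6-joint arm with a two-finger parallel gripper is mounted at the origin on the work surface. World frame = base frame: x ahead of the robot, y to its left, z up, the work surface at z = 0. Lengths are in m, angles in rad, forces in N, time in s.
With the tool pointing down it reaches from about 0.25 to 0.725 m from the base axis. Payload 4 kg.
Tool frame: the origin (TCP) lies between the finger pads; the fingertips stand 8 mm ahead of it and the grasp point (between the pads) lies 11 mm behind it; z points along the fingers, y is the direction in which the jaws open and shut (so a half turn about z gives the same grasp; the last joint's range is limited). The gripper opens to 85 mm and grips with 20 to 120 N. Pads are 22 mm wide; open, the fingers measure 114 mm over their backs; the gripper's body (76 mm by 85 mm) begins 54 mm behind the grasp point. The pads swing forward as they close: fully open they stand 13 mm farther back than shut.
Start: joints at [-1.326, 0.241, 0.005, 1.335, 0, 1.571], TCP at [0.121, -0.485, 0.239] pointing down, gripper open.
Joint ranges: [-2.72, 2.72], [-1.05, 1.87], [-1.09, 1.28], [-1.99, 2.15], [-1.42, 1.44], [-3.14, 3.14]. Speed limits (rad/s): [2.79, 2.79, 3.14, 3.14, 3.14, 3.14].

INTERFACE

Orientations are given as a unit quaternion [x, y, z, w].
In Python, from workcell import * gives the robot as it stands.
- The arm moves only by the tool send_rows, never from a script. Its argument "increments" is a list that holds one entry, the list of rows, each a list of 6 numbers: the shift along the tool's x, y, z in units of 50 mm (1.0 is 50 mm), then the turn, a rotation vector about the tool's x, y, z in units of 10 degrees (1.0 is 10 degrees). In form: [[[x, y, z, ax, ay, az], ...]]. A call has 1 to 8 rows; each row shifts and turns the commanded pose from where the row before left it, along the tool's axes as they then stand; what a row does not reach is not made up. A row lasts 1/8 s, in which the tool goes at most 62.5 mm and 10.7 degrees, less where a joint would pass 70% of its speed; a pose out of reach is approached as far as the arm can. A call with a number of a shift or a turn outside -1 to 1 is refused whole. A call with a gripper value outside its range is refused whole. "grip" is the closure, from 0 (fully open) to 1 (shut), set as the call begins (left out, the last holds). The fingers move at their own pace and stop on an object; the grip force is fixed at half the most. Time passes only in rows, so rows that do not move let the fingers close. It gives the time, the measured TCP pose, the force and the opening at its end, in the units of the state.
- get_obs(): the state, without advancing time (a new reading comes with each control period).
- camera(name): name is "side" or "top" or "wrist"; returns a dict with "color" (480x640x3 uint8, red, green, blue), "z_map" (480x640 float32, m along the optical axis (not along the pixel's ray), 0 where there is no reading), "intrinsics" (3x3 intrinsics, pixels), "pose" (4x4, takes a point from camera to world coordinates); the wrist camera has in their place "mount" (4x4, takes a point from camera to tool coordinates, whose origin is the TCP and whose axes are the flange's). Camera axes: x right, y down, z forward; pixel columns grow to the right and rows downward; lengths in m; the calibration is good to about 2 mm. The wrist camera is an equidistant fisheye: a pixel r from the principal point sees the ray r / f radians off the axis. A picture is of the moment at which its call begins: read the wrist's pose just before it.
- job_done(): hands the job in, once; it reports no verdict.
The state is a dict: "clock": time; "joint_pos": joint angles; "joint_vel": joint speeds; "tau": joint torques, N m; "eef_pos": TCP position; "tool_rot": TCP orientation; "ft_force": force on the tool from outside, world axes, zero at the start; "ft_torque": the same for the moment, N m; "grip_width": finger opening in m.
Only numpy, scipy, OpenCV 4.12 (cv2) and the standard library are available. Lean on these libraries where they do the work, as an engineer would, in place of code of your own. Each camera call takes 0.05 s, during which the arm holds its last target.

## Working session

There is one attempt and no reset: what is moved stays moved. The work goes in short steps, Python scripts to look and compute and a tool call to move; the robot and the scene stay as the last step left them, time stands still between calls to the robot, and variables do not carry over. Pictures are saved under pics/ and viewed, and the job is handed in when it is done.

Besides the shell and the picture viewer there is one more tool, called after "Request:" as name([rows], argument=value, ...), one row to a line, values as JSON. send_rows: Moves the arm, as the interface text tells. Its arguments: {"type":"object","properties":{"increments":{"type":"array"},"grip":{"type":"number"}},"required":["increments"]}

```bash
ls; mkdir -p pics; python3 - <<'E'
from workcell import *
import cv2,numpy as np
o=get_obs();print(o)
np.set_printoptions(precision=4,suppress=True)
for n in["top","side","wrist"]:
    c=camera(n);cv2.imwrite(f"pics/{n}0.png",c["color"][:,:,::-1]);np.savez(f"{n}0.npz",**c)
    print(n,c["intrinsics"],c.get("pose",c.get("mount")))
E
```

```text
pics
{'clock': 0.0, 'joint_pos': array([-1.32602151e+00,  2.41414547e-01,  3.72435254e-03,  1.33520944e+00,
       -2.45345540e-05,  1.57077734e+00]), 'joint_vel': array([-2.00420136e-04, -3.26561481e-04, -4.92085219e-04,  1.02469796e-03,
       -3.10772524e-04,  9.32470641e-05]), 'tau': array([ 5.41288409e-04, -3.72318721e+01,  2.52408600e+01,  1.70498318e-02,
        7.99119857e-05,  1.02867841e-05]), 'eef_pos': array([ 0.12101179, -0.48449679,  0.23841221]), 'tool_rot': array([ 9.92518296e-01,  1.22091469e-01, -1.40553446e-04, -1.04228888e-03]), 'ft_force': array([-0.10997785,  0.48268192,  0.21182885]), 'ft_torque': array([ 0.0464923 ,  0.05205726, -0.00027155]), 'grip_width': 0.08560174362804601}
top [[545.2354   0.     313.4674]
 [  0.     545.2354 239.3598]
 [  0.       0.       1.    ]] [[ 0.0093 -0.9953  0.0964  0.4841]
 [-0.9999 -0.0099 -0.0052  0.0174]
 [ 0.0062 -0.0964 -0.9953  1.4364]
 [ 0.      0.      0.      1.    ]]
side [[623.1352   0.     321.6589]
 [  0.     623.1352 223.5338]
 [  0.       0.       1.    ]] [[ 0.8097  0.4354 -0.3934  1.2141]
 [ 0.5867 -0.584   0.561  -0.9165]
 [ 0.0145 -0.6851 -0.7283  1.2408]
 [ 0.      0.      0.      1.    ]]
wrist [[371.6483   0.     315.2388]
 [  0.     371.6483 241.0791]
 [  0.       0.       1.    ]] [[-0.0004 -0.9616 -0.2745  0.0689]
 [ 1.     -0.0001 -0.0008  0.0007]
 [ 0.0007 -0.2745  0.9616 -0.1343]
 [ 0.      0.      0.      1.    ]]
```

View pics/top0.png

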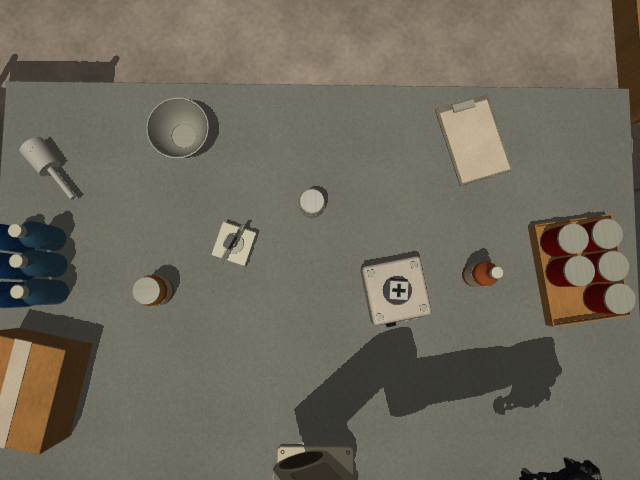

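View pics/side0.png

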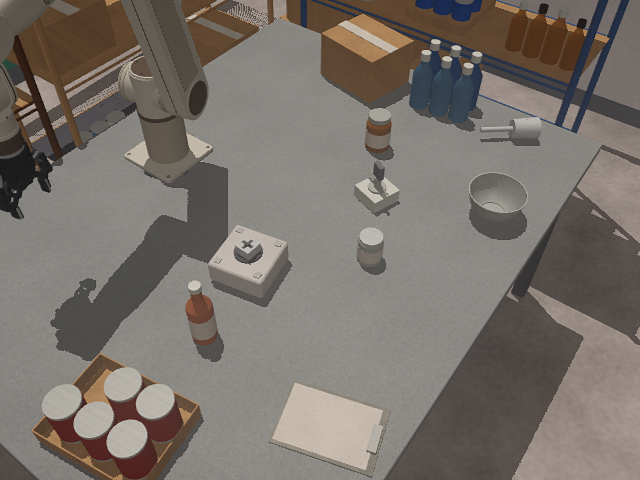

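View pics/wrist0.png

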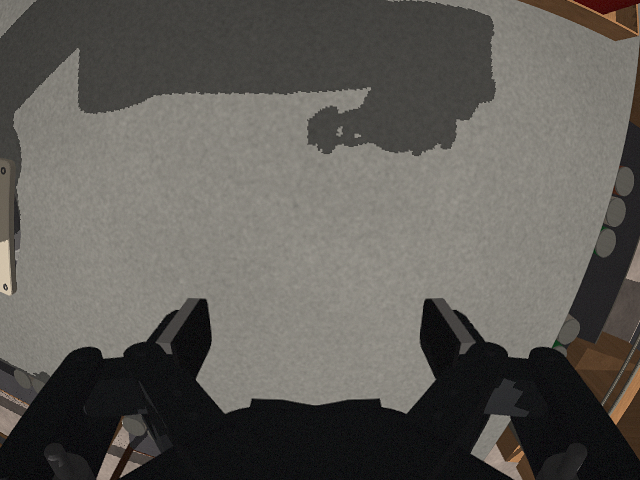

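The top view shows the stand and agitator near (234,243), the hub near (399,290), the can at (312,202), the jar at (150,291) and the sauce bottle at (484,273). I'll zoom in on the stand and hub.

```bash
python3 - <<'E'
import cv2,numpy as np
a=cv2.imread("pics/top0.png")
s=cv2.resize(a[210:280,200:270],(400,400),interpolation=cv2.INTER_CUBIC)
h=cv2.resize(a[255:325,364:434],(400,400),interpolation=cv2.INTER_CUBIC)
cv2.imwrite("pics/zoom0.png",np.hstack([s,h]))
d=np.load("top0.npz");z=d["z_map"];np.set_printoptions(precision=3,suppress=True,linewidth=200)
K=d["intrinsics"];P=d["pose"]
v,u=np.mgrid[:480,:640];c=np.stack([(u-K[0,2])/K[0,0]*z,(v-K[1,2])/K[1,1]*z,z],-1)
w=c@P[:3,:3].T+P[:3,3];np.save("w.npy",w)
def reg(u0,u1,v0,v1,z0,z1):
    q=w[v0:v1,u0:u1];m=(q[...,2]>z0)&(q[...,2]<z1);p=q[m];return m,p
for n,r in dict(stand=(200,270,210,280,.035,.043),grip=(200,270,200,280,.1,.14),blades=(200,270,205,280,.058,.08),base=(350,440,245,335,.06,.08),hub=(370,430,262,320,.093,.11)).items():
    m,p=reg(*r)
    if len(p): 
        rr=cv2.minAreaRect((p[:,:2]*1000).astype(np.float32)); print(n,len(p),p.mean(0),rr)
E
```

```text
stand 700 [0.608 0.215 0.039] ((607.0287475585938, 215.85943603515625), (91.03367614746094, 89.66822052001953), 72.07872009277344)
grip 118 [0.606 0.215 0.121] ((606.3351440429688, 215.4019775390625), (16.850757598876953, 35.728240966796875), 61.54777908325195)
blades 117 [0.6   0.218 0.065] ((605.1824340820312, 213.4384002685547), (14.951582908630371, 109.79622650146484), 59.224456787109375)
base 3178 [ 0.491 -0.197  0.069] ((490.6981201171875, -198.7386474609375), (150.54103088378906, 150.9116668701172), 11.585724830627441)
hub 245 [ 0.491 -0.198  0.099] ((491.2350769042969, -199.08177185058594), (44.4548454284668, 43.812740325927734), 86.4845962524414)
```

View pics/zoom0.png

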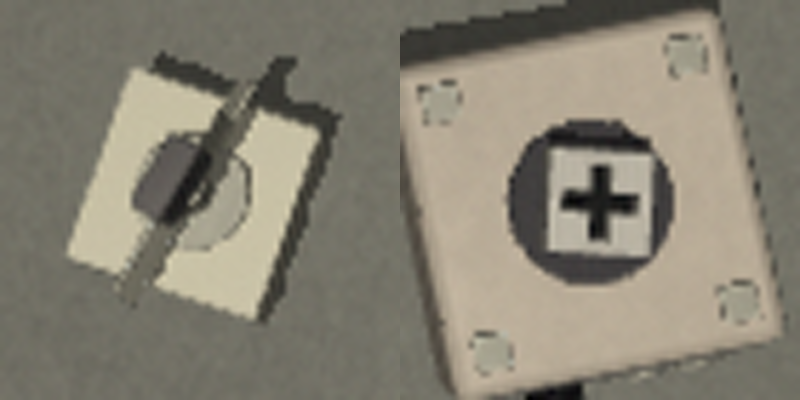

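Request:
send_rows([
  [[0.8,-0.7,0,0,0,0],[0.8,-0.7,0,0,0,0],[0.8,-0.7,0,0,0,0],[0.8,-0.7,0,0,0,0],[0.8,-0.7,0,0,0,0],[0.8,-0.7,0,0,0,0],[0.8,-0.7,0,0,0,0],[0.8,-0.7,0,0,0,0]],
])

```text
clock: 1.15
eef_pos: [0.3644, -0.1343, 0.2393]
tool_rot: [0.993, 0.122, 0.0, 0.0]
ft_force: [-0.1, -1.1, 0.0]
grip_width: 0.0854
```

```bash
cat > h.py <<'E'
from workcell import *
import numpy as np,cv2
from scipy.spatial.transform import Rotation as R
np.set_printoptions(precision=4,suppress=True,linewidth=180)
def st():
    o=get_obs();r=R.from_quat(o["tool_rot"]);M=r.as_matrix()
    print("t",o["clock"],"q",o["joint_pos"],"p",o["eef_pos"],"yaw",np.degrees(np.arctan2(M[1,0],M[0,0])),"zt",M[:,2],"F",o["ft_force"],"T",o["ft_torque"],"w",o["grip_width"])
    return o,M
def go(p,yaw):
    """tool-axis deltas (units) to p and yaw, tool down; translation first, then turn"""
    o,M=st()
    d=M.T@(np.array(p)-o["eef_pos"])/.05
    y=np.radians(yaw);T=np.array([[np.cos(y),np.sin(y),0],[np.sin(y),-np.cos(y),0],[0,0,-1]])
    rv=np.degrees(R.from_matrix(M.T@T).as_rotvec())/10
    print("shift",d,"turn",rv)
E
python3 -c "
from h import *
go([.6065,.2155,.24],149.5)"
```

```text
t 1.15 q [-0.353   0.0186 -0.2542  1.2977 -0.0001  2.5438] p [ 0.3644 -0.1343  0.2393] yaw 14.022013973292387 zt [ 0.0003 -0.0002 -1.    ] F [-0.1    -1.1085  0.0193] T [ 0.0012 -0.0314 -0.0219] w 0.08536161362179757
shift [ 6.3928 -5.6146 -0.0147] turn [  0.0021   0.0013 -13.5478]
```

Request:
send_rows([
  [[0,0,0,0,0,-1],[0,0,0,0,0,-1],[0,0,0,0,0,-1],[0,0,0,0,0,-1],[0,0,0,0,0,-1],[0,0,0,0,0,-1],[0,0,0,0,0,-1]],
])

```text
clock: 2.02
eef_pos: [0.3635, -0.1358, 0.239]
tool_rot: [0.741, 0.671, -0.0, -0.0]
ft_force: [0.6, -0.0, -0.7]
grip_width: 0.0853
```

Request:
send_rows([
  [[0,0,0,0,0,-1],[0,0,0,0,0,-1],[0,0,0,0,0,-1],[0,0,0,0,0,-1],[0,0,0,0,0,-1],[0,0,0,0,0,-1],[0,0,0,0,0,-0.55]],
])

```text
clock: 2.9
eef_pos: [0.3635, -0.1358, 0.2391]
tool_rot: [0.261, 0.965, 0.0, -0.0]
ft_force: [-0.4, 0.6, 0.8]
grip_width: 0.0853
```

```bash
python3 -c "
from h import *
go([.6065,.2155,.24],149.5)"
```

```text
t 2.9 q [-0.3575  0.0189 -0.2545  1.2981  0.0001  0.1708] p [ 0.3635 -0.1358  0.2391] yaw 149.72919390516358 zt [-0.0006  0.0003 -1.    ] F [-0.4151  0.5867  0.816 ] T [-0.0054 -0.0089 -0.0257] w 0.0852709627151145
shift [-0.6553  8.5174 -0.0199] turn [-0.0004 -0.0039  0.0229]
```

Request:
send_rows([
  [[-0.1,1,0,0,0,0],[-0.1,1,0,0,0,0],[-0.1,1,0,0,0,0],[-0.1,1,0,0,0,0],[-0.1,1,0,0,0,0],[-0.1,1,0,0,0,0],[0,1,0,0,0,0],[0,1,0,0,0,0]],
])

```text
clock: 3.9
eef_pos: [0.593, 0.195, 0.2387]
tool_rot: [0.263, 0.965, -0.0, -0.0]
ft_force: [0.5, -0.8, 0.5]
grip_width: 0.0853
```

Request:
send_rows([
  [[-0.05,0.5,0,0,0,0],[0,0,0,0,0,0]],
])

```text
clock: 4.15
eef_pos: [0.6075, 0.2155, 0.2376]
tool_rot: [0.262, 0.965, -0.001, -0.001]
ft_force: [-0.1, 0.0, -0.3]
grip_width: 0.0855
```

```bash
python3 -c "
from h import *
go([.6065,.2155,.24],149.5)
o,M=st();c=camera('wrist');cv2.imwrite('pics/w1.png',c['color'][:,:,::-1]);np.savez('w1.npz',M=M,p=o['eef_pos'],**c)"
```

```text
t 4.15 q [ 0.3408  0.543   0.4496  1.4793 -0.      0.8704] p [0.6075 0.2155 0.2376] yaw 149.659357686664 zt [-0.0018 -0.0006 -1.    ] F [-0.1156  0.0414 -0.3282] T [ 0.055   0.0283 -0.0254] w 0.08549273890959275
shift [ 0.0175 -0.0093 -0.0473] turn [-0.0084 -0.007   0.0159]
t 4.15 q [ 0.3408  0.543   0.4496  1.4793 -0.      0.8704] p [0.6075 0.2155 0.2376] yaw 149.659357686664 zt [-0.0018 -0.0006 -1.    ] F [-0.1156  0.0414 -0.3282] T [ 0.055   0.0283 -0.0254] w 0.08549273890959275
```

View pics/w1.png

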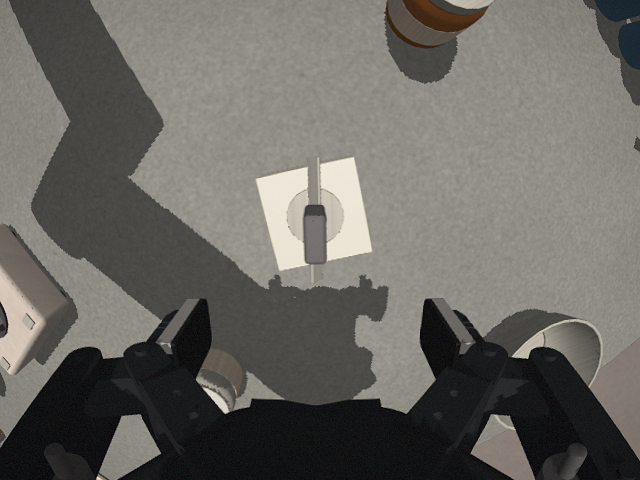

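The wrist view shows the grip's top face centred near (315,237), on the jaw midline, with the blades nearly vertical. Next I'll measure the residuals.

```bash
cat >> h.py <<'E'
def wcloud(c,M,p):
    K=c["intrinsics"];z=c["z_map"];v,u=np.mgrid[:480,:640]
    a=(u-K[0,2])/K[0,0];b=(v-K[1,2])/K[1,1];r=np.hypot(a,b);k=np.where(r>1e-9,np.tan(np.minimum(r,1.5))/np.maximum(r,1e-9),1)
    q=np.stack([a*k*z,b*k*z,z],-1);t=q@c["mount"][:3,:3].T+c["mount"][:3,3]
    return t@M.T+p
def rect(w,lo,hi,u0,u1,v0,v1,n):
    q=w[v0:v1,u0:u1];P=q[(q[...,2]>lo)&(q[...,2]<hi)]
    r=cv2.minAreaRect((P[:,:2]*1000).astype(np.float32));pc=np.linalg.eigh(np.cov(P[:,:2].T))[1][:,1]
    print(n,len(P),P.mean(0),r,"pca",np.degrees(np.arctan2(pc[1],pc[0])))
E
python3 -c "
from h import *
d=np.load('w1.npz');w=wcloud(d,d['M'],d['p'])
rect(w,.12,.135,250,380,150,290,'griptop')
rect(w,.085,.135,250,380,150,290,'grip')
rect(w,.06,.08,250,380,140,290,'blades')
rect(w,.034,.044,240,390,140,290,'stand')"
```

```text
griptop 1119 [0.606  0.2151 0.1242] ((606.6142578125, 214.49810791015625), (16.250741958618164, 35.44329833984375), 61.620025634765625) pca 151.84137109345096
grip 1309 [0.6039 0.2163 0.1213] ((606.4337158203125, 214.64328002929688), (16.422033309936523, 35.808815002441406), 61.03904724121094) pca 151.37323980899595
blades 667 [0.5949 0.2216 0.0655] ((608.4027099609375, 216.76449584960938), (13.894529342651367, 110.60166931152344), 60.150718688964844) pca 149.5673926331096
stand 6151 [0.6042 0.2162 0.0396] ((606.6903076171875, 214.4890594482422), (90.9540023803711, 91.03763580322266), 71.6268539428711) pca 59.46253062277565
```

Request:
send_rows([
  [[0.02,0,0.5,0,0,-0.17],[0,0,0.6,0,0,0],[0,0,0.6,0,0,0],[0,0,0.6,0,0,0],[0,0,0.4,0,0,0],[0,0,0.2,0,0,0],[0,0,0,0,0,0]],
])

```text
clock: 5.08
eef_pos: [0.6059, 0.2135, 0.0941]
tool_rot: [0.249, 0.969, -0.0, -0.0]
ft_force: [0.3, 0.1, -0.1]
grip_width: 0.0855
```

```bash
python3 -c "
from h import *
go([.6063,.215,.092],151.4)
o,M=st();c=camera('wrist');cv2.imwrite('pics/w2.png',c['color'][:,:,::-1])"
```

```text
t 5.075 q [ 0.3388  0.6108  0.1866  1.1479 -0.0001  0.8419] p [0.6059 0.2135 0.0941] yaw 151.17370267056083 zt [-0.0011 -0.0005 -1.    ] F [ 0.3355  0.0962 -0.0632] T [0.0275 0.0222 0.0178] w 0.08551921861915482
shift [0.0079 0.0303 0.0424] turn [-0.0057 -0.0042 -0.0226]
t 5.075 q [ 0.3388  0.6108  0.1866  1.1479 -0.0001  0.8419] p [0.6059 0.2135 0.0941] yaw 151.17370267056083 zt [-0.0011 -0.0005 -1.    ] F [ 0.3355  0.0962 -0.0632] T [0.0275 0.0222 0.0178] w 0.08551921861915482
```

View pics/w2.png

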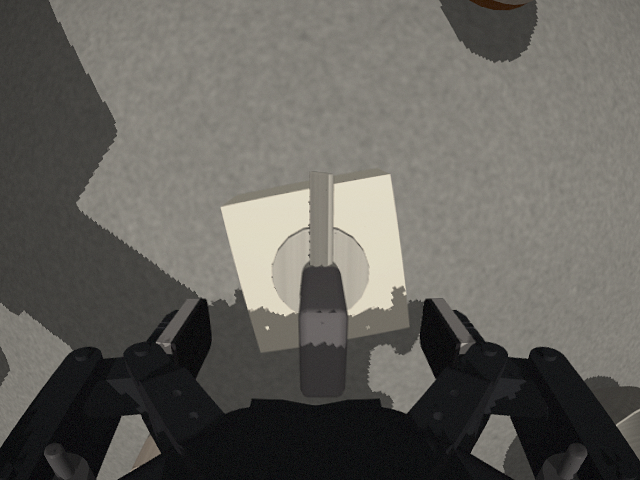

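The grip sits at column 322 against a jaw midline of about 316, so I'll shift 1.5–2 mm in +y and then close.

Request:
send_rows([
  [[0.01,0.035,0.03,0,0,-0.02],[0,0,0,0,0,0]],
])

```text
clock: 5.38
eef_pos: [0.6074, 0.2165, 0.0937]
tool_rot: [0.247, 0.969, 0.0, 0.001]
ft_force: [-0.6, 0.6, 0.0]
grip_width: 0.0851
```

Request:
send_rows([
  [[0,0,0,0,0,0],[0,0,0,0,0,0],[0,0,0,0,0,0],[0,0,0,0,0,0],[0,0,0,0,0,0],[0,0,0,0,0,0],[0,0,0,0,0,0],[0,0,0,0,0,0]],
], grip=1)

```text
clock: 6.38
eef_pos: [0.6069, 0.2162, 0.0928]
tool_rot: [0.247, 0.969, 0.0, -0.0]
ft_force: [-0.5, -0.3, 0.6]
grip_width: 0.0152
```

```bash
python3 -c "
from h import *
go([.6063,.215,.092],151.4)
o,M=st();c=camera('wrist');cv2.imwrite('pics/w3.png',c['color'][:,:,::-1])"
```

```text
t 6.375 q [0.3422 0.6143 0.1894 1.1458 0.0001 0.841 ] p [0.6069 0.2162 0.0928] yaw 151.4236654089273 zt [ 0.      0.0001 -1.    ] F [-0.4966 -0.2583  0.5709] T [0.0562 0.0099 0.0036] w 0.015199373017160591
shift [-0.0015 -0.0268  0.0168] turn [ 0.0004 -0.0001  0.0024]
t 6.375 q [0.3422 0.6143 0.1894 1.1458 0.0001 0.841 ] p [0.6069 0.2162 0.0928] yaw 151.4236654089273 zt [ 0.      0.0001 -1.    ] F [-0.4966 -0.2583  0.5709] T [0.0562 0.0099 0.0036] w 0.015199373017160591
```

View pics/w3.png

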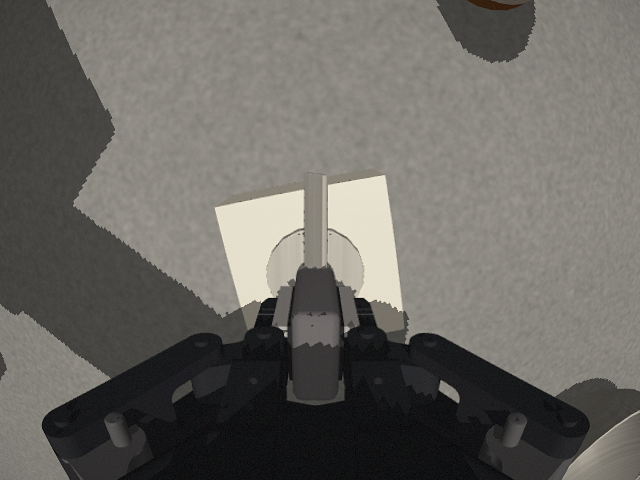

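Request:
send_rows([
  [[0,0,-0.2,0,0,0],[0,0,-0.4,0,0,0],[0,0,-0.5,0,0,0],[0,0,-0.5,0,0,0],[0,0,-0.5,0,0,0],[0,0,-0.5,0,0,0],[0,0,0,0,0,0]],
])

```text
clock: 7.3
eef_pos: [0.6082, 0.2166, 0.2258]
tool_rot: [0.247, 0.969, 0.002, 0.002]
ft_force: [-0.4, -0.3, -1.3]
grip_width: 0.0153
```

Request:
send_rows([
  [[0,0,0,0,0,-0.8],[0,0,0,0,0,-0.8],[0,0,0,0,0,-0.8],[0,0,0,0,0,0]],
])

```text
clock: 7.8
eef_pos: [0.6063, 0.2159, 0.2213]
tool_rot: [0.041, 0.999, -0.0, -0.001]
ft_force: [-0.8, -0.8, -1.4]
grip_width: 0.0156
```

```bash
python3 -c "
from h import *
go([.59,-.199,.222],176)
w=np.load('w.npy')
for n,(u0,u1,v0,v1,lo,hi) in dict(sauce=(455,510,255,295,.1,.2),can=(290,335,180,225,.07,.1),jar=(125,185,270,310,.1,.14)).items(): rect(w,lo,hi,u0,u1,v0,v1,n)
o,M=st();c=camera('side');cv2.imwrite('pics/s1.png',c['color'][:,:,::-1])"
```

```text
t 7.8 q [ 0.3422  0.5447  0.4105  1.4391 -0.0001  0.4237] p [0.6063 0.2159 0.2213] yaw 175.33014437609327 zt [-0.0023 -0.0009 -1.    ] F [-0.8254 -0.7618 -1.3914] T [ 0.0034 -0.0342  0.0456] w 0.015615738217251734
shift [-0.3515 -8.2975 -0.0059] turn [-0.0062 -0.0127 -0.067 ]
sauce 549 [ 0.5325 -0.4012  0.1426] ((533.109130859375, -406.36492919921875), (55.9237174987793, 53.84661865234375), 0.5553858280181885) pca -172.64763371181212
can 504 [0.711  0.0158 0.0831] ((711.5543212890625, 16.040212631225586), (62.58983612060547, 63.27684020996094), 0.9212918877601624) pca 54.096849833357105
jar 634 [0.4848 0.4099 0.1185] ((485.0388488769531, 411.221435546875), (64.72891235351562, 64.825439453125), 13.117852210998535) pca 92.81281705652096
t 7.8 q [ 0.3422  0.5447  0.4105  1.4391 -0.0001  0.4237] p [0.6063 0.2159 0.2213] yaw 175.33014437609327 zt [-0.0023 -0.0009 -1.    ] F [-0.8254 -0.7618 -1.3914] T [ 0.0034 -0.0342  0.0456] w 0.015615738217251734
```

View pics/s1.png

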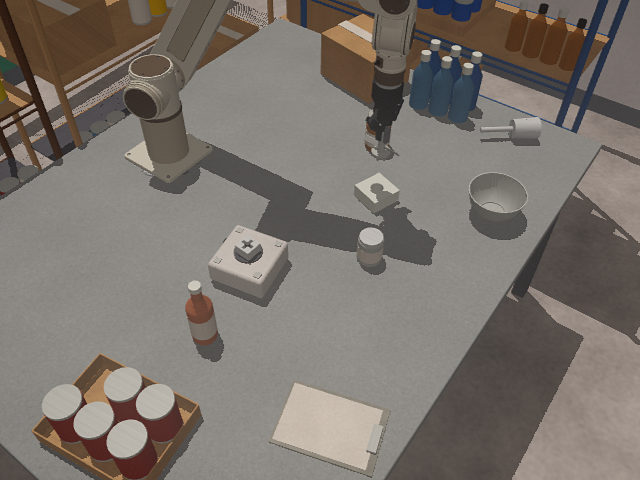

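The agitator is out of the stand, which now shows as empty at (377,190), and it hangs in the gripper at (380,148). Next I'll move to a viewing pose near the hub.

Request:
send_rows([
  [[-0.05,-1,0,0,0,0],[-0.05,-1,0,0,0,0],[-0.05,-1,0,0,0,0],[-0.05,-1,0,0,0,0],[-0.05,-1,0,0,0,0],[-0.05,-1,0,0,0,0],[0,-1,0,0,0,0],[0,-1,0,0,0,0]],
])

```text
clock: 8.85
eef_pos: [0.5894, -0.1853, 0.2223]
tool_rot: [0.041, 0.999, 0.0, -0.0]
ft_force: [0.5, 0.6, -1.8]
grip_width: 0.0157
```

Request:
send_rows([
  [[-0.05,-0.3,0,0,0,-0.05],[0,0,0,0,0,0],[0,0,0,0,0,0]],
])

```text
clock: 9.22
eef_pos: [0.5913, -0.1974, 0.2226]
tool_rot: [0.035, 0.999, 0.0, -0.0]
ft_force: [-0.4, 0.1, -2.5]
grip_width: 0.015
```

```bash
python3 -c "
from h import *
o,M=st();c=camera('wrist');cv2.imwrite('pics/w4.png',c['color'][:,:,::-1]);np.savez('w4.npz',M=M,p=o['eef_pos'],**c)
w=wcloud(c,M,o['eef_pos'])
rect(w,.09,.11,150,500,60,250,'hub')
"
```

```text
t 9.225 q [-0.3226  0.4989  0.339   1.4117  0.0006 -0.2523] p [ 0.5913 -0.1974  0.2226] yaw 175.97361664796148 zt [-0.0005  0.0008 -1.    ] F [-0.3835  0.1473 -2.5114] T [-0.0151 -0.0269  0.0214] w 0.01497756274577093
hub 3097 [ 0.4919 -0.2008  0.0995] ((491.77996826171875, -200.761962890625), (44.18067169189453, 44.316078186035156), 87.95703125) pca 155.34414165202463
```

View pics/w4.png

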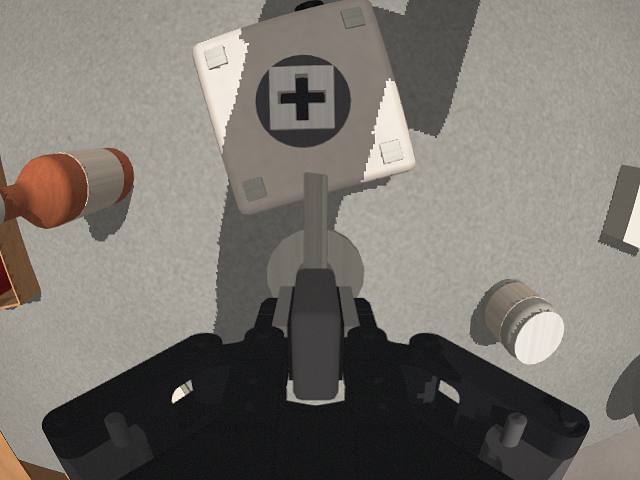

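The wrist view shows the hub at (302,97) and the held blade centred at column 316. I'll measure the hub's angle and centre from the cross slots and from the block edges.

```bash
cat > hub.py <<'E'
from h import *
def cast(u,v,d,M,p,zp):
    K=d["intrinsics"];m=d["mount"]
    a=(u-K[0,2])/K[0,0];b=(v-K[1,2])/K[1,1];r=np.hypot(a,b)+1e-12
    ray=np.stack([np.sin(r)*a/r,np.sin(r)*b/r,np.cos(r)],-1)
    R_=M@m[:3,:3];o=M@m[:3,3]+p;ray=ray@R_.T
    return o+ray*((zp-o[2])/ray[:,2])[:,None]
def hub(f,box):
    d=np.load(f);M=d["M"];p=d["p"];w=wcloud(d,M,p);u0,u1,v0,v1=box
    g=cv2.cvtColor(d["color"],cv2.COLOR_RGB2GRAY)
    s=np.zeros((480,640),np.uint8);s[v0:v1,u0:u1]=(((w[...,2]>.0955)&(w[...,2]<.106))[v0:v1,u0:u1])*255
    cs,_=cv2.findContours(s,cv2.RETR_EXTERNAL,cv2.CHAIN_APPROX_NONE);c=max(cs,key=cv2.contourArea)
    fill=cv2.drawContours(np.zeros_like(s),[c],-1,255,-1)
    q=c[:,0].astype(float);P=cast(q[:,0],q[:,1],d,M,p,.1)[:,:2]
    ct,sz,an=cv2.minAreaRect((P*1000).astype(np.float32));an=an%90;an=an-90 if an>45 else an
    ct=np.array(ct)
    for it in range(3):
        e=np.radians(an);ex=np.array([np.cos(e),np.sin(e)]);ey=np.array([-ex[1],ex[0]])
        L=np.stack([(P*1000-ct)@ex,(P*1000-ct)@ey],1);off=[];ang=[]
        for i in(0,1):
            for sg in(1,-1):
                k=(sg*L[:,i]>18)&(abs(L[:,1-i])<18);f_=np.polyfit(L[k,1-i],L[k,i],1);off.append(f_[1]);ang.append(np.degrees(np.arctan(f_[0]))*(1 if i==1 else -1))
        ct=ct+ex*(off[0]+off[1])/2+ey*(off[2]+off[3])/2;an+=np.mean(ang)
    print("edges centre",ct,"ang",an,"side angs",ang,"offs",off)
    ins=cv2.erode(fill,np.ones((7,7)))>0;th=np.median(g[ins])*.62
    sm=(ins&(g<th)).astype(np.uint8);n,l,stt,_=cv2.connectedComponentsWithStats(sm);b=1+np.argmax(stt[1:,4]);v,u=np.nonzero(l==b)
    X=cast(u.astype(float),v.astype(float),d,M,p,.1)[:,:2]*1000;cc=X.mean(0);z=(X-cc)@[1,1j]
    print("cross px",len(u),"centre",cc,"ang",np.degrees(np.angle((np.abs(z)**4*(z/np.abs(z))**4).sum())/4),"rect",cv2.minAreaRect(X.astype(np.float32)))
def blade(f,box=(290,345,175,262)):
    d=np.load(f);u0,u1,v0,v1=box;w=wcloud(d,np.eye(3),np.zeros(3))[v0:v1,u0:u1].reshape(-1,3)
    k=(w[:,2]>.01)&(w[:,2]<.06);w=w[k]; rows=np.round(w[:,0]*1000/2)
    ys=[(r*2,(w[rows==r,1].max()+w[rows==r,1].min())*500,w[rows==r,2].mean()*1000) for r in np.unique(rows) if (rows==r).sum()>8]
    ys=np.array(ys);f_=np.polyfit(ys[:,0],ys[:,1],1);print("blade in tool: y=",f_[1],"at x=0, ang",np.degrees(np.arctan(f_[0])),"xmax",w[:,0].max(),"z",ys[:,2].mean())
E
python3 -c "
from hub import *
hub('w4.npz',(240,370,40,160));blade('w4.npz')"
```

```text
edges centre [ 491.8779 -200.6989] ang -2.5922092858549073 side angs [np.float64(0.3588111424059119), np.float64(0.21529669910877858), np.float64(-0.23366156316176684), np.float64(-0.34044663994474383)] offs [np.float64(21.57250483475121), np.float64(-21.572510736428804), np.float64(21.552762349984576), np.float64(-21.552763134373087)]
cross px 882 centre [ 492.9247 -200.194 ] ang -2.835130062172888 rect ((493.2552795410156, -200.47109985351562), (25.98447036743164, 26.243289947509766), 43.3790168762207)
blade in tool: y= 0.29950982442416596 at x=0, ang -1.3264723811216879 xmax 0.054108551184668854 z 33.40037009251957
```

```bash
sed -i 's/w\[:,2\]<.06)/w[:,2]<.034)/' hub.py; python3 -c "
from hub import *
blade('w4.npz')
d=np.load('w4.npz');w=wcloud(d,np.eye(3),np.zeros(3))
for v in (180,200,220,240,255):
  print(v,[(u,w[v,u].round(4).tolist()) for u in (300,305,310,316,322,328,333)])"
```

```text
blade in tool: y= -0.3323424774678402 at x=0, ang 0.11235292267977409 xmax 0.054108551184668854 z 27.72325476319341
180 [(300, [0.0374, -0.0125, 0.1531]), (305, [0.0505, -0.0054, 0.0359]), (310, [0.051, -0.0031, 0.0321]), (316, [0.0514, -0.0004, 0.0281]), (322, [0.052, 0.0021, 0.0226]), (328, [0.0374, 0.0092, 0.1529]), (333, [0.0376, 0.013, 0.1517])]
200 [(300, [0.0207, -0.0129, 0.159]), (305, [0.0413, -0.0055, 0.0353]), (310, [0.0419, -0.0031, 0.0316]), (316, [0.0425, -0.0004, 0.028]), (322, [0.0432, 0.0022, 0.0241]), (328, [0.01, 0.0117, 0.2228]), (333, [0.0103, 0.0165, 0.2213])]
220 [(300, [-0.01, -0.0157, 0.2231]), (305, [0.0317, -0.0056, 0.0359]), (310, [0.0326, -0.0031, 0.0317]), (316, [0.0333, -0.0004, 0.0285]), (322, [0.0343, 0.0022, 0.0241]), (328, [-0.01, 0.0119, 0.2231]), (333, [-0.0099, 0.0168, 0.2227])]
240 [(300, [0.0187, -0.0085, 0.0474]), (305, [0.0218, -0.0056, 0.0363]), (310, [0.023, -0.0032, 0.0323]), (316, [0.024, -0.0004, 0.0286]), (322, [0.0253, 0.0022, 0.024]), (328, [0.0187, 0.0057, 0.0474]), (333, [0.019, 0.0082, 0.0465])]
255 [(300, [0.0112, -0.0085, 0.0459]), (305, [0.0146, -0.0057, 0.0353]), (310, [0.0159, -0.0032, 0.0313]), (316, [0.0166, -0.0004, 0.0291]), (322, [0.0186, 0.0023, 0.023]), (328, [0.0109, 0.0058, 0.0468]), (333, [0.011, 0.0083, 0.0465])]
```

```bash
python3 -c "
from h import *
go([.4913,-.1999,.20],177.2)"
```

```text
t 9.275 q [-0.3221  0.4987  0.339   1.4116  0.0005 -0.2526] p [ 0.5914 -0.1972  0.2227] yaw 176.01482224897464 zt [-0.0002  0.0006 -1.    ] F [ 0.0764  0.3248 -2.0381] T [ 0.0329 -0.0319 -0.009 ] w 0.015285401771614351
shift [ 1.9939 -0.1926  0.4548] turn [ 0.0033 -0.0016 -0.1185]
```

Request:
send_rows([
  [[0.5,-0.05,0,0,0,0],[0.5,-0.05,0,0,0,0],[0.5,-0.05,0,0,0,0],[0.4,-0.04,0,0,0,0],[0.1,0,0.2,0,0,-0.12],[0,0,0.25,0,0,0],[0,0,0,0,0,0],[0,0,0,0,0,0]],
])

```text
clock: 10.28
eef_pos: [0.4914, -0.2011, 0.1999]
tool_rot: [0.025, 1.0, 0.0, -0.0]
ft_force: [-0.6, -0.2, -2.2]
grip_width: 0.0156
```

```bash
python3 -c "
from h import *
go([.4913,-.1999,.20],177.2)
o,M=st();c=camera('side');i=c['color'][180:300,180:320,::-1];cv2.imwrite('pics/s2.png',cv2.resize(i,(700,600),interpolation=cv2.INTER_CUBIC))
c=camera('wrist');cv2.imwrite('pics/w5.png',c['color'][:,:,::-1])
"
```

```text
t 10.275 q [-0.3885  0.3217  0.0113  1.2609  0.0001 -0.3388] p [ 0.4914 -0.2011  0.1999] yaw 177.15713135861094 zt [-0.0004  0.0002 -1.    ] F [-0.5896 -0.1597 -2.1677] T [-0.0377 -0.03   -0.0522] w 0.015612983904889808
shift [ 0.0023  0.0234 -0.0027] turn [ 0.0013 -0.0025 -0.0043]
t 10.275 q [-0.3885  0.3217  0.0113  1.2609  0.0001 -0.3388] p [ 0.4914 -0.2011  0.1999] yaw 177.15713135861094 zt [-0.0004  0.0002 -1.    ] F [-0.5896 -0.1597 -2.1677] T [-0.0377 -0.03   -0.0522] w 0.015612983904889808
```

View pics/s2.png

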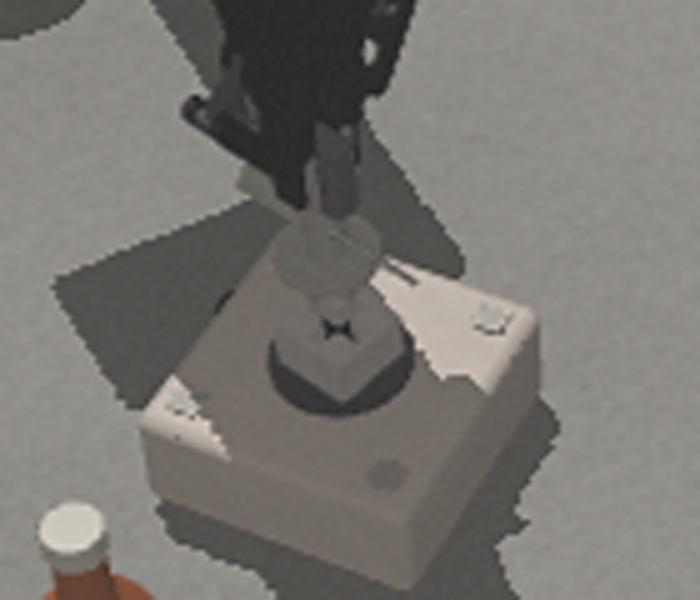

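View pics/w5.png

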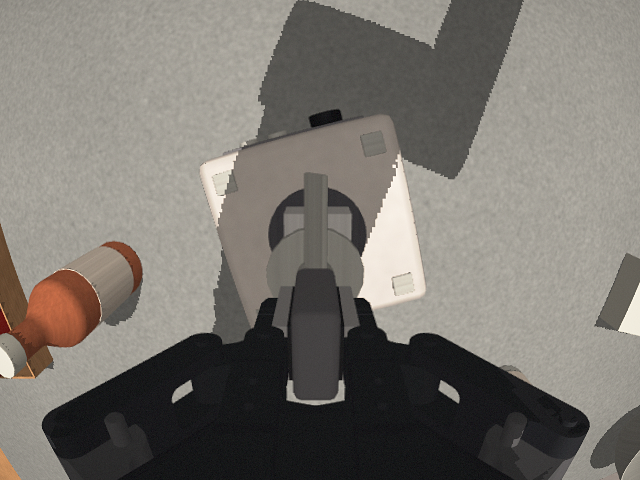

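The wrist view puts the hub's far edge at columns 285–352 (centre 318.5), with the blade at 316. I'll shift about 1.5 mm in +y and descend gently.

Request:
send_rows([
  [[0,0.03,0,0,0,0],[0,0,0.2,0,0,0],[0,0,0.15,0,0,0],[0,0,0.1,0,0,0],[0,0,0.1,0,0,0],[0,0,0,0,0,0]],
])

```text
clock: 11.12
eef_pos: [0.4906, -0.1996, 0.1723]
tool_rot: [0.025, 1.0, 0.0, -0.0]
ft_force: [0.6, -0.6, -0.7]
grip_width: 0.0154
```

```bash
python3 -c "
from h import *
go([.4913,-.1999,.153],177.2)
"
```

```text
t 11.125 q [-0.3865  0.3374 -0.0405  1.1938 -0.     -0.3363] p [ 0.4906 -0.1996  0.1723] yaw 177.12469614920371 zt [-0.0009  0.0004 -1.    ] F [ 0.648  -0.5978 -0.7259] T [ 0.0034 -0.073   0.0197] w 0.015357396461794607
shift [-0.0149 -0.0045  0.3861] turn [ 0.0018 -0.0051 -0.0075]
```

Request:
send_rows([
  [[0,0,0.05,0,0,0],[0,0,0.05,0,0,0],[0,0,0.05,0,0,0],[0,0,0,0,0,0]],
])

```text
clock: 11.62
eef_pos: [0.4907, -0.1997, 0.165]
tool_rot: [0.025, 1.0, 0.0, -0.0]
ft_force: [-0.8, 0.3, -0.4]
grip_width: 0.0152
```

```bash
python3 -c "
from h import *
go([.4913,-.1999,.153],177.2)
"
```

```text
t 11.625 q [-0.3865  0.3426 -0.0529  1.1759 -0.     -0.3363] p [ 0.4907 -0.1997  0.165 ] yaw 177.12474599089256 zt [-0.0005  0.0002 -1.    ] F [-0.8268  0.2637 -0.4214] T [-0.0093  0.0732  0.0197] w 0.015183513412174868
shift [-0.0124 -0.0037  0.241 ] turn [ 0.0008 -0.0028 -0.0075]
```

Request:
send_rows([
  [[0,0,0.05,0,0,0],[0,0,0.05,0,0,0],[0,0,0.05,0,0,0],[0,0,0,0,0,0]],
])

```text
clock: 12.12
eef_pos: [0.4911, -0.1998, 0.1582]
tool_rot: [0.025, 1.0, -0.0, 0.0]
ft_force: [-0.6, 0.3, 2.8]
grip_width: 0.0155
```

```bash
python3 -c "
from h import *
go([.4913,-.1999,.153],177.2)
c=camera('wrist');cv2.imwrite('pics/w6.png',c['color'][:,:,::-1])
c=camera('side');i=c['color'][180:300,180:320,::-1];cv2.imwrite('pics/s3.png',cv2.resize(i,(700,600),interpolation=cv2.INTER_CUBIC))
"
```

```text
t 12.125 q [-0.3865  0.3476 -0.0645  1.158   0.     -0.3363] p [ 0.4911 -0.1998  0.1582] yaw 177.1248416952471 zt [ 0.0007 -0.0003 -1.    ] F [-0.5843  0.3164  2.8304] T [ 0.1356  0.2197 -0.0624] w 0.015460869926933438
shift [-0.0049 -0.0012  0.1038] turn [-0.0014  0.004  -0.0075]
```

View pics/s3.png

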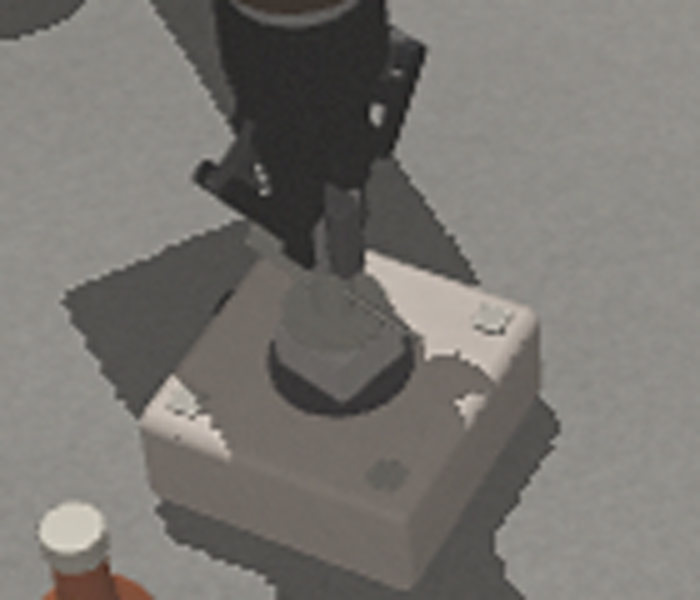

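View pics/w6.png

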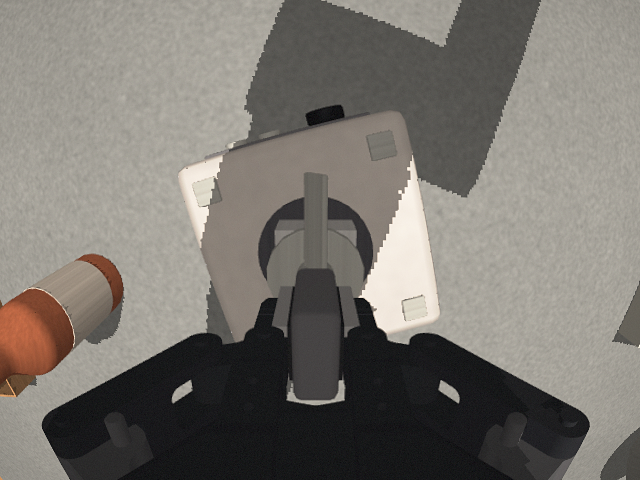

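The side view shows the collar a few mm above the hub, and the spring is being felt (Fz up about 5 N). I'll keep pressing.

Request:
send_rows([
  [[0,0,0.05,0,0,0],[0,0,0.05,0,0,0],[0,0,0.03,0,0,0],[0,0,0,0,0,0]],
])

```text
clock: 12.72
eef_pos: [0.4911, -0.1999, 0.1527]
tool_rot: [0.025, 1.0, -0.0, 0.001]
ft_force: [-2.9, 1.1, 11.2]
grip_width: 0.0149
```

Request:
send_rows([
  [[0,0,0.03,0,0,0],[0,0,0,0,0,0],[0,0,0,0,0,0]],
])

```text
clock: 13.1
eef_pos: [0.4912, -0.1999, 0.1526]
tool_rot: [0.025, 1.0, -0.0, 0.001]
ft_force: [-5.8, 3.4, 19.3]
grip_width: 0.0153
```

```bash
python3 -c "
from hub import *
o,M=st()
c=camera('wrist');cv2.imwrite('pics/w7.png',c['color'][:,:,::-1]);np.savez('w7.npz',M=M,p=o['eef_pos'],**c);blade('w7.npz')
w=wcloud(c,M,o['eef_pos'])
q=w[235:262,275:300].reshape(-1,3);print('collar top z',np.median(q[:,2]));q=w[224:230,335:350].reshape(-1,3);print('hub top z',np.median(q[:,2]))
c=camera('side');i=c['color'][180:300,180:320,::-1];cv2.imwrite('pics/s4.png',cv2.resize(i,(700,600),interpolation=cv2.INTER_CUBIC))
"
```

```text
t 13.1 q [-0.3865  0.3507 -0.0753  1.142   0.     -0.3364] p [ 0.4912 -0.1999  0.1526] yaw 177.12553798452475 zt [ 0.0025 -0.001  -1.    ] F [-5.7671  3.3623 19.2749] T [0.6449 1.3778 0.0261] w 0.015306088811509258
blade in tool: y= -0.2020641181577108 at x=0, ang 0.030324872153318326 xmax 0.05406324040679402 z 27.58524383281571
collar top z 0.10550854886274769
hub top z 0.08751968849379765
```

View pics/s4.png

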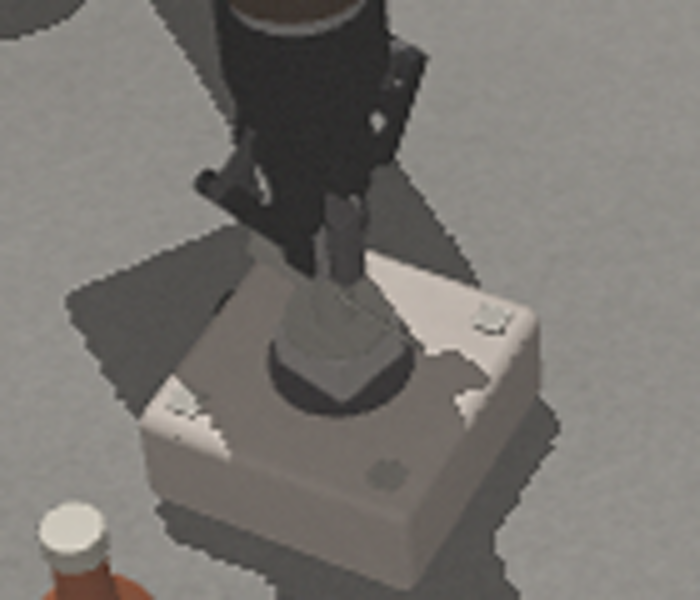

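View pics/w7.png

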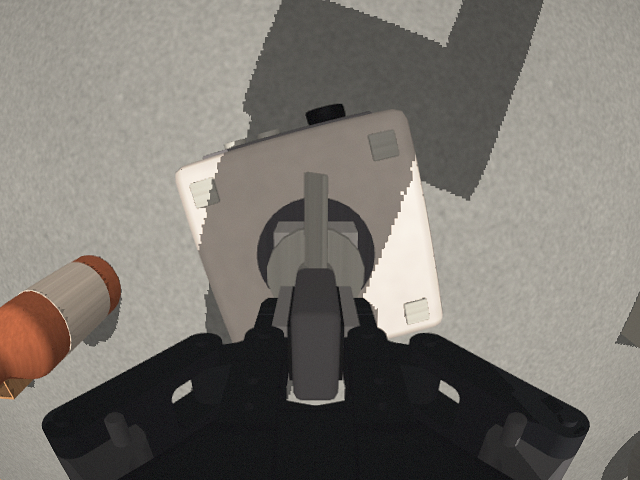

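The collar top reads 105.5 mm against 106 mm expected when home, the descent has stopped, and Fz is 19 N, which is more than the 7.4 N spring. I'll hold briefly, check, then hand in.

Request:
send_rows([
  [[0,0,0.01,0,0,0],[0,0,0,0,0,0],[0,0,0,0,0,0],[0,0,0,0,0,0]],
])

```text
clock: 13.7
eef_pos: [0.4912, -0.1999, 0.1526]
tool_rot: [0.025, 1.0, -0.001, 0.001]
ft_force: [-6.5, 2.2, 21.4]
grip_width: 0.0155
```

```bash
python3 -c "
from h import *
o,M=st();c=camera('top')
z=c['z_map'];K=c['intrinsics'];P=c['pose'];v,u=np.mgrid[:480,:640]
w=np.stack([(u-K[0,2])/K[0,0]*z,(v-K[1,2])/K[1,1]*z,z],-1)@P[:3,:3].T+P[:3,3]
for n,(a,b,e,f,lo,hi) in dict(sauce=(455,510,255,295,.1,.2),can=(290,335,180,225,.07,.1),jar=(125,185,270,310,.1,.14)).items(): rect(w,lo,hi,a,b,e,f,n)
o2,_=st()
if o2['eef_pos'][2]<.1535 and o2['ft_force'][2]>12: print(job_done())
"
```

```text
t 13.7 q [-0.3866  0.3505 -0.0757  1.1415  0.0001 -0.3363] p [ 0.4912 -0.1999  0.1526] yaw 177.12299652022085 zt [ 0.003  -0.0011 -1.    ] F [-6.4654  2.1937 21.3542] T [0.7366 1.6678 0.0112] w 0.015548619530179051
sauce 477 [ 0.5341 -0.4034  0.1466] ((533.274169921875, -406.10784912109375), (56.213401794433594, 51.98580551147461), 0.4045237898826599) pca -161.57856888202795
can 504 [0.7108 0.0158 0.0828] ((711.5191650390625, 16.0526065826416), (61.92876052856445, 63.332008361816406), 0.806079089641571) pca 104.13509513759045
jar 633 [0.4849 0.4101 0.1185] ((484.6510009765625, 410.39788818359375), (64.95902252197266, 65.43502807617188), 3.906874895095825) pca 95.902979304076
t 13.75 q [-0.3866  0.3504 -0.0757  1.1415  0.0001 -0.3364] p [ 0.4912 -0.1999  0.1526] yaw 177.12543052115018 zt [ 0.003  -0.0012 -1.    ] F [-6.0154  1.9749 20.2658] T [0.7692 1.594  0.0278] w 0.01551856146388499
the job is handed in; nothing more can be done
None
```

I lifted the agitator from its stand, turned it to about 177° to match the hub (measured near -2.8°), and pushed it into the socket until the collar stopped on the hub. I handed the job in at about 13.8 s, still gripping it and pressing down.

**Last checks:**
- **Seating:** the tool held steady at z = 152.6 mm, where about 152.8 mm was expected for fully home. The collar top measured 105.5 mm, against 106 mm expected for a flush fit.
- **Push and grip:** the upward force on the tool was about 20 N, well above the 7.4 N spring. Finger opening was 15.5 mm on the 16 mm grip.
- **Tilt:** the tool was about 0.003 rad off vertical.
- **Bystanders:** the can, jar and sauce bottle were all within about 3 mm of where they started, which is measurement noise.

**Where checks disagreed or failed:**
- **Hub angle:** readings ranged from -2.0° to -4.6°. That spread is smaller than the socket's roughly 5° of play.
- **Hub centre:** the top and wrist cameras differed by about 1.5 mm.
- **Hub-top depth check:** it gave 87.5 mm because I sampled the wrong pixels, so I ignored it.
- **Side load:** about 6 N of sideways force remains while pressing.

I did not measure the ejector travel directly; I inferred it from the seating height.

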